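# Shut the laundry-liquid dispenser: tap lever across, vent cap snapped on and held

## Robot

A 6-joint arm with a two-finger parallel gripper is mounted at the origin on the work surface. World frame = base frame: x ahead of the robot, y to its left, z up, the work surface at z = 0. Lengths are in m, angles in rad, forces in N, time in s.
With the tool pointing down it reaches from about 0.4 to 0.825 m from the base axis. Payload 7 kg.
Tool frame: the origin (TCP) lies midway between the tips of the shut fingers; the grasp point (between the pads) lies 19 mm behind it (arm.pinch_z is the distance from the TCP to the grasp point, in m); z points along the fingers, y is the line along which they close (so a half turn about z gives the same grasp; the last joint's range is limited). The gripper opens to 85 mm and grips with 20 to 120 N. Pads are 22 mm wide; open, the fingers measure 114 mm over their backs; the gripper's body (76 mm by 85 mm) begins 54 mm behind the grasp point. The pads swing forward as they close: fully open they stand 13 mm farther back than shut.
Start: joints at [1.552, 0.359, 0.012, 0, -1.224, -0.288], TCP at [0.204, 0.643, 0.231] pointing down, gripper open.
Joint ranges: [-3.07, 3.07], [-1.43, 2.12], [-1.02, 1.25], [-3.03, 1.67], [-3.05, -0], [-3.03, 3.03]. Speed limits (rad/s): [2.39, 2.39, 3.01, 3.14, 3.14, 3.14].

## Interface

Orientations are given as a unit quaternion [w, x, y, z].
In Python, from station import arm, viewer, spotter gives the robot as it stands.
- The arm moves only by the shell command python3 -m handwheel 'ROWS' [OPENING] [FORCE]. ROWS is JSON, a list that holds one entry, the list of rows, each a list of 6 numbers: the shift along the tool's x, y, z in units of 0.08 m (1.0 is 0.08 m), then the turn, a rotation vector about the tool's x, y, z in units of 90 degrees (1.0 is 90 degrees). In form: [[[x, y, z, wx, wy, wz], ...]]. A call has 1 to 12 rows; each row is the pose to reach, as a shift and turn from the pose commanded when the call began, along the tool's axes at that moment; what a row does not reach only later rows make up. A row lasts 1/8 s, in which the tool goes at most 62.5 mm and 10.7 degrees, less where a joint would pass 70% of its speed; a pose out of reach is approached as far as the arm can. A call with a number of a shift or a turn outside -1 to 1 is refused whole. A call with a gripper value outside its range is refused whole. OPENING is the gripper's target within -1 to 1 (shut at 1, half-way at 0, fully open at -1), set as the call begins (- or left out, the last holds). The fingers move at their own pace and stop on an object; FORCE is the grip in N (left out, the last holds). Time passes only in rows, so rows that repeat a pose let the fingers close. It gives the time, the measured TCP pose, the force, the opening and the grip force at its end, in the units of the state.
- arm.sense(): the state, without advancing time (a new reading comes with each control period).
- viewer.snapshot(name): name is "side" or "top" or "wrist"; returns a dict with "img" (400x640x3 uint8, red, green, blue), "camera_matrix" (3x3 intrinsics, pixels), "rvec" (rotation vector, rad) and "tvec" (3), from world to camera coordinates, as OpenCV has them. Camera axes: x right, y down, z forward; pixel columns grow to the right and rows downward; lengths in m; the calibration is good to about 2 mm. A picture is of the moment at which its call begins. There is no depth.
- arm.finish_job(): hands the job in; it is judged then, once.
Trained networks look in a picture, given as the dict that the camera call returned (one of the last four; its "shot" number tells which), for a name from the list of things; names that differ only in an ending like _2 or _b are one class to them, and where a whole thing is asked for, a point or a joint stands for the part that bears it (a point fixed in the world has none). Each returns a list of dicts, best first, with "score" (0 to 1); they miss things now and then, are a little off and sometimes report something else, mostly with a low value. They report only what shows in the picture. A call takes as long as a camera call. They do not tell look-alikes from the thing itself.
- spotter.masks_of(picture, thing): "mask" (400x640 bool, what is visible of it) and "xy" ([column, row] in pixels, amid what is visible of it).
The state is a dict: "t": time; "qpos": joint angles; "qd": joint speeds; "joint_torque": joint torques, N m; "position": TCP position; "orientation": TCP orientation; "force": force on the tool from outside, world axes, zero at the start; "torque": the same for the moment, N m; "gripper_width": opening from 0.0 (shut) to 1.0 (fully open); "grasp_force": force on a finger pad.
Only numpy, scipy, OpenCV 4.12 (cv2) and the standard library are available. Lean on these libraries where they do the work, as an engineer would, in place of code of your own. Each camera call takes 0.05 s, during which the arm holds its last target. There are 200 camera calls.

## Task

The laundry-liquid dispenser has been left open after a wash. First turn its red tap lever clockwise until it stands square across the spout pipe, which shuts the tap; then fetch the orange vent cap and press it onto the vent stub on top of the tank until it clicks, and go on pressing it firmly down onto its seat after the click. Finish while still holding the cap pressed down there, and leave everything else on the shelf where it stands.

Things in the scene. Friction and masses are not known exactly. Their poses are not given: they have to be found in the camera images.
- tap_lever (a joint): Red lever of the dispenser's tap, turning about a vertical axis; stays where it is left (about 1 N at its tab moves it). 0 = in line with the spout pipe, pointing away from the tank (open); grows clockwise seen from above, in rad; 1.571 = square across the pipe (shut). No stop there: it turns on to 2.6 and opens again. Starts between 0.25 and 1.0.
- lever_grip (a point): Centre of the upright tab at the free end of the red lever, 58 mm from the turning axis. The tab is 10 mm thick (along the turning direction, its y), 20 mm wide (along the lever); its top is 14 mm above this point, and the flat arm of the lever has its top 22 mm below this point. -x points out along the lever, z is up.
- tap_axis (a point): Point on the lever's turning axis, at the height of lever_grip. Axes of the dispenser: -x points from the tank out along the spout pipe, z is up. With the lever shut, lever_grip lies 58 mm from here along +y. The tank's front face is 70 mm from here along +x; the tank's top is 49 mm above this point.
- vent_seat_top (a point): Centre of the top face of the white round flange on top of the pale blue tank: the seat for the cap. Axes as tap_axis, z up. From here rises the white vent stub: 20 mm in diameter to 14 mm above the seat, then tapering to 12 mm at its top, 20 mm above the seat. Four sprung steel balls stand 4 mm out of its side, 8.5 mm above the seat.
- vent_seat: The same white flange, 48 mm across and 6 mm high, 60 mm behind the tank's front face; origin: centre of its underside, on the tank's top. The tank is 280 mm long and 200 mm wide. A blue screwed filler cap, 68 mm across and 16 mm high, has its centre 135 mm behind this point along +x.
- cap_center (a point): Centre of the orange vent cap, half-way up: 38 mm high, the lower 24 mm 38 mm in diameter, the upper 14 mm (ribbed knob) 40 mm; flat closed top, open mouth below, 23 mm across inside its bead; about 30 g. Stands mouth down on the table, z up, with 50 mm or more free around it. Fully home on the seat this point is 19 mm above vent_seat_top.
- cap: The same cap; origin: centre of its lower edge. On the stub its bead meets the balls with the lower edge 11 mm above the seat; pressing takes about 7 to 11 N, which drops away as the bead snaps past (edge 6 mm above the seat) and the balls draw the cap down. They keep it on, but only a push presses it on the seat: end with 8 to 15 N on it.
- dosing_cup: Blue dosing cup, 60 mm across, 55 mm high, standing under the tap; stays where it is. Origin: centre of its underside, as for all below.
- polish_tin: Round brass shoe-polish tin, 76 mm across, 23 mm high; stays where it is.
- stray_peg: Wooden clothes peg lying on the table, 74 x 10 x 13 mm, long side along its x axis; stays where it is.
- peg_jar: Glass jar of clothes pegs, 90 mm across, 130 mm high; stays where it is.
- spray_bottle: Aluminium spray bottle, 55 mm across, 196 mm high; stays where it is.
- scoop_holder: White plastic holder, 85 x 85 x 100 mm, with a teal scoop whose handle reaches to 220 mm; stays where it is.
- shoe_brush: Wooden shoe brush, 165 x 52 x 40 mm, long side along its x axis; stays where it is.
Not all that is in view belongs to the job. Of the things shaped like the cap, the orange one is meant.

How it is judged:
On the way, in this order (a step that is already met when the one before it is completed fails the run):
1. the tap lever stands square across the spout pipe (1.571 rad, within 0.13 rad) (value of joint tap_lever between 1.441 and 1.701 rad), for 0.2 s.
2. the cap has snapped past the balls and stands on its seat (z of cap_center in the frame of vent_seat_top between 0.014 and 0.0215 m and horizontal distance between cap_center and vent_seat_top below 0.004 m and angle between cap_center's own z axis and vertical below 0.12 rad), for 0.1 s.
At the end, for the whole second after the job is handed in: The tap lever is within 0.13 rad of square across the pipe; the cap is snapped on, upright and centred within 4 mm, its lower edge on the seat within 2.5 mm, and the gripper still touches it and presses it on the seat with more than 4 N through the last second; no bystander has moved 30 mm (all of step 1 and all of step 2 and contact force between cap and vent_seat above 4 N and contact force between the fingers and cap above 2 N and distance of each of dosing_cup, polish_tin, stray_peg, peg_jar, spray_bottle, scoop_holder, shoe_brush from where it was at the start of the episode below 0.03 m); the arm keeps its last pose, push and grip.
It fails at once if a bystander is pushed 30 mm or more from its place (distance of any of dosing_cup, polish_tin, stray_peg, peg_jar, spray_bottle, scoop_holder, shoe_brush from where it was at the start of the episode above 0.03 m).
It fails at once if the dosing cup, jar, spray bottle or scoop holder is tipped (angle between any of dosing_cup, peg_jar, spray_bottle, scoop_holder's own z axis and vertical above 0.35 rad).
It also fails if it takes over 67 s, if anything falls off the work surface, if the arm or the gripper's body presses on something with over 40 N, if the wrist force passes 120 N, or if a joint passes its speed limit or range.

## Working session

There is one attempt and no reset: what is moved stays moved. The work goes in short steps, Python scripts to look and compute and a shell command to move; the robot and the scene stay as the last step left them, time stands still between calls to the robot, and variables do not carry over. Pictures are saved under pics/ and viewed, at most 10 in all, crops included, and the job is handed in when it is done.

```bash
mkdir -p pics; ls
cat > h.py <<'E'
import numpy as np, cv2
from scipy.spatial.transform import Rotation as R
from station import arm, viewer, spotter
def cam(p):
    Rm=cv2.Rodrigues(np.array(p["rvec"],float))[0]; return np.array(p["camera_matrix"],float),Rm,np.array(p["tvec"],float).ravel()
def ray(p,uv):
    K,Rm,t=cam(p); d=Rm.T@np.linalg.inv(K)@np.array([uv[0],uv[1],1.]); return -Rm.T@t,d/np.linalg.norm(d)
def atz(p,uv,z):
    o,d=ray(p,uv); return o+d*(z-o[2])/d[2]
def proj(p,X):
    K,Rm,t=cam(p); x=K@(Rm@np.array(X,float)+t); return x[:2]/x[2]
def tri(rs):
    A=0;b=0
    for o,d in rs:
        M=np.eye(3)-np.outer(d,d); A=A+M; b=b+M@o
    return np.linalg.solve(A,b)
def save(p,n): cv2.imwrite("pics/"+n,cv2.cvtColor(p["img"],cv2.COLOR_RGB2BGR))
E
cat > a.py <<'E'
from h import *
np.set_printoptions(precision=3,suppress=True)
s=arm.sense(); print(s["position"],s["orientation"],s["force"],s["gripper_width"],arm.pinch_z)
for n in ("top","side"):
    p=viewer.snapshot(n); save(p,n+"0.png"); o,_=ray(p,(0,0)); print(n,o)
    for th in ("tap_lever","lever_grip","vent_seat","cap","dosing_cup","polish_tin","stray_peg","peg_jar","spray_bottle","scoop_holder","shoe_brush"):
        for r in spotter.masks_of(p,th)[:3]:
            ys,xs=np.nonzero(r["mask"]); print(n,th,round(r["score"],2),np.round(r["xy"]),xs.min(),xs.max(),ys.min(),ys.max(),atz(p,r["xy"],0.02))
E
python3 a.py
```

```text
pics
[0.204 0.643 0.23 ] [ 0.001  0.988 -0.153 -0.   ] [-0.378 -0.059  0.119] 1.0026038001398505 0.0187
top [0.43  0.015 1.372]
top tap_lever 0.53 [295. 232.] 279 303 225 246 [0.499 0.135 0.02 ]
top lever_grip 0.7 [294. 234.] 278 304 224 247 [0.494 0.138 0.02 ]
top vent_seat 0.67 [301. 176.] 292 311 165 184 [0.66 0.12 0.02]
top cap 0.76 [410. 278.] 403 418 270 284 [ 0.374 -0.189  0.02 ]
top cap 0.63 [409. 243.] 403 418 237 250 [ 0.47  -0.187  0.02 ]
top cap 0.57 [381. 244.] 376 390 237 250 [ 0.467 -0.108  0.02 ]
top dosing_cup 0.74 [306. 227.] 291 311 221 237 [0.513 0.104 0.02 ]
top polish_tin 0.93 [460. 212.] 445 472 198 224 [ 0.559 -0.329  0.02 ]
top polish_tin 0.65 [412. 242.] 403 417 237 250 [ 0.475 -0.193  0.02 ]
top peg_jar 0.9 [199. 167.] 178 219 149 185 [0.683 0.414 0.02 ]
top spray_bottle 0.71 [200. 216.] 185 217 205 229 [0.542 0.408 0.02 ]
top spray_bottle 0.25 [306. 224.] 291 311 220 239 [0.523 0.104 0.02 ]
top scoop_holder 0.71 [449. 148.] 426 471 128 170 [ 0.742 -0.301  0.02 ]
top scoop_holder 0.24 [198. 266.] 167 226 248 280 [0.402 0.408 0.02 ]
top shoe_brush 0.77 [197.
[... 461 characters left out ...]
331  0.02 ]
side cap 0.57 [390. 210.] 382 398 200 219 [ 0.47  -0.112  0.02 ]
side dosing_cup 0.72 [324. 255.] 312 336 240 268 [0.511 0.114 0.02 ]
side dosing_cup 0.16 [402. 190.] 398 412 185 203 [ 0.486 -0.194  0.02 ]
side polish_tin 0.65 [406. 157.] 393 416 147 166 [ 0.555 -0.32   0.02 ]
side stray_peg 0.15 [325. 253.] 314 336 241 268 [0.512 0.11  0.02 ]
side peg_jar 0.9 [179. 285.] 153 206 256 318 [0.712 0.398 0.02 ]
side peg_jar 0.39 [331. 238.] 321 331 223 253 [0.532 0.064 0.02 ]
side spray_bottle 0.71 [225. 315.] 201 244 284 345 [0.573 0.375 0.02 ]
side scoop_holder 0.8 [354. 128.] 339 373 87 152 [ 0.765 -0.33   0.02 ]
side shoe_brush 0.72 [266. 378.] 219 304 347 399 [0.409 0.402 0.02 ]
```

Run:
```python
import cv2,numpy as np
a=cv2.imread("pics/top0.png")[120:300,160:480]; b=cv2.imread("pics/side0.png")[80:280,260:440]
a=cv2.resize(a,None,fx=2.5,fy=2.5,interpolation=cv2.INTER_CUBIC);cv2.imwrite("pics/top1.png",a)
b=cv2.resize(b,None,fx=3,fy=3,interpolation=cv2.INTER_CUBIC);cv2.imwrite("pics/side1.png",b)
```

```text
(no output)
```

View pics/top1.png

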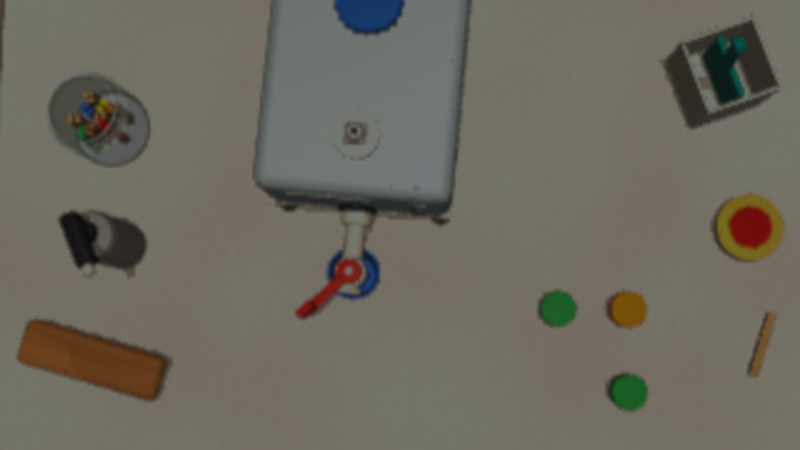

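View pics/side1.png

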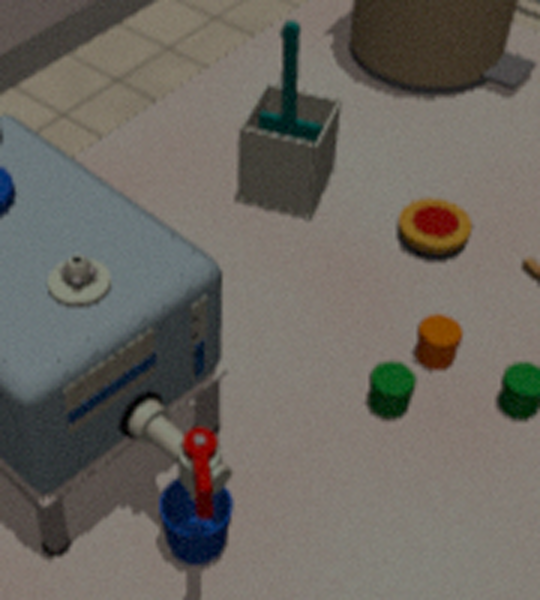

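The top view shows the red lever's hub at about px (300,228) with its tab at (282,245), and the vent stub at (302,173). Three things could be taken for the cap: orange at top px (411,244) / side px (406,194), green at (383,243), and green at (411,277). I choose the orange one. The brass tin at (460,212) has a red lid and is not a candidate.

Run:
```python
from h import *
np.set_printoptions(precision=4,suppress=True)
T=viewer.snapshot("top");S=viewer.snapshot("side");W=viewer.snapshot("wrist");save(W,"w0.png")
pt=lambda a,b:tri([ray(T,a),ray(S,b)])
seat=pt((302.4,173.2),(286.3,173.5)); print("seat",seat)
hub=pt((299.6,228.4),(327,227)); print("hub",hub)
print("cap top est", pt((411,244),(406,189)), atz(T,(411.3,243.6),0.038))
for P,n in((T,"t"),(S,"s")):
    h=cv2.cvtColor(P["img"],cv2.COLOR_RGB2HSV)
    m=((h[...,0]<6)|(h[...,0]>174))&(h[...,1]>150)&(h[...,2]>60)
    k,l,st,c=cv2.connectedComponentsWithStats(m.astype(np.uint8))
    for i in range(1,k):
        if st[i,4]>40: print(n,"red",st[i],c[i])
    m=(h[...,0]>9)&(h[...,0]<19)&(h[...,1]>180)&(h[...,2]>80)
    k,l,st,c=cv2.connectedComponentsWithStats(m.astype(np.uint8))
    for i in range(1,k):
        if st[i,4]>60: print(n,"orange",st[i],c[i])
for z in (0.1,0.12,0.14,0.16): 
    print(z,"tab",atz(T,(282.4,244.8),z),"hub",atz(T,(299.6,228.4),z),"seat",atz(T,(302.4,173.2),z+.05))
print(proj(W,[.2,.64,.2]), ray(W,(320,200)))
a=S["img"][205:275,300:350]; b=T["img"][215:255,270:320]
a=cv2.resize(a,(500,700)[:2],interpolation=cv2.INTER_CUBIC)[:600]; b=cv2.resize(b,(300,240),interpolation=cv2.INTER_CUBIC)
o=np.zeros((600,800,3),np.uint8); o[:600,:500]=a; o[:240,500:]=b
c=T["img"][230:258,395:427]; o[300:562,500:800]=cv2.resize(c,(300,262))
cv2.imwrite("pics/lev.png",o[...,::-1])
```

```text
seat [0.6342 0.1017 0.2136]
hub [0.5031 0.1123 0.1387]
cap top est [ 0.4695 -0.1873  0.0431] [ 0.4694 -0.1896  0.038 ]
t red [ 92  97  13  12 125] [ 98.064 102.2  ]
t red [453 203  15  15 182] [459.9121 210.2912]
t red [279 224  25  23 146] [292.1781 234.4041]
t orange [169 249  56  30 866] [195.9873 263.261 ]
s red [399 149  13   9  93] [404.8387 153.2796]
s red [321 222  11  30 173] [326.6821 233.6532]
s red [  0 281  15  20 195] [  6.0154 288.6   ]
s orange [400 185  14  11 112] [406.2589 190.1964]
s orange [ 221  347   82   53 1388] [264.5115 376.8718]
0.1 tab [0.4612 0.1603 0.1   ] hub [0.5051 0.1152 0.1   ] seat [0.6452 0.1062 0.15  ]
0.12 tab [0.4607 0.158  0.12  ] hub [0.504  0.1136 0.12  ] seat [0.6416 0.1047 0.17  ]
0.14 tab [0.4602 0.1557 0.14  ] hub [0.5028 0.1121 0.14  ] seat [0.6381 0.1032 0.19  ]
0.16 tab [0.4598 0.1534 0.16  ] hub [0.5016 0.1105 0.16  ] seat [0.6346 0.1017 0.21  ]
[329.1578 241.5717] (array([0.2766, 0.6211, 0.3738]), array([-0.2795,  0.0897, -0.956 ]))
```

View pics/lev.png

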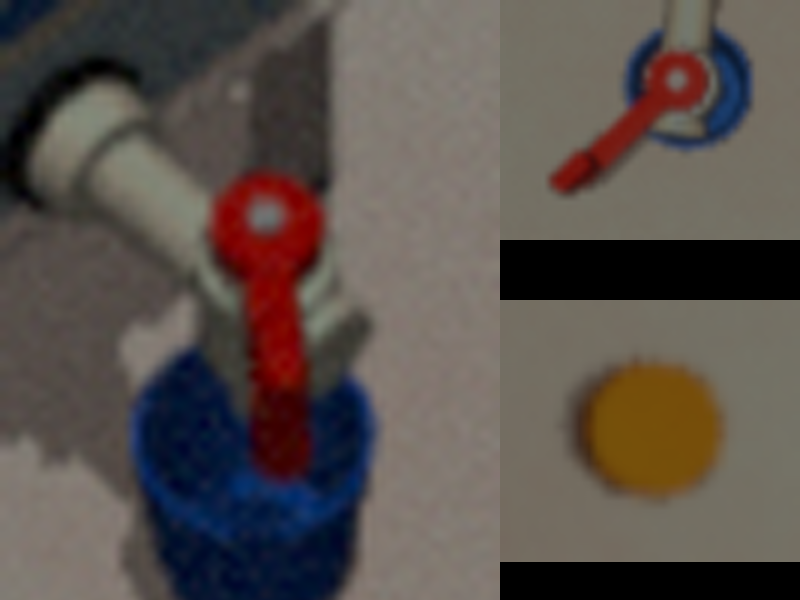

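The lever crop confirms the hub at about (0.503,0.112) with the tab at about (0.461,0.152). The seat-to-hub distance comes to 131 mm against the 130 mm given, and the heights agree. The lever stands at about 0.68 rad. The crop of the chosen cap shows it is orange. Next I move above the tab.

```bash
for i in 1; do
python3 -m handwheel '[[[0.5,0.5,-0.04,0,0,0],[0.98,0.975,-0.075,0,0,0],[0.98,0.975,-0.075,0,0,0]]]' -0.3 30
python3 -m handwheel '[[[0.5,0.5,-0.04,0,0,0],[0.98,0.975,-0.075,0,0,0],[0.98,0.975,-0.075,0,0,0]]]'
python3 -m handwheel '[[[0.5,0.5,-0.04,0,0,0],[0.98,0.975,-0.075,0,0,0],[0.98,0.975,-0.075,0,0,0]]]'
python3 -m handwheel '[[[0.5,0.5,-0.04,0,0,0],[0.98,0.975,-0.075,0,0,0],[0.98,0.975,-0.075,0,0,0]]]'
python3 -m handwheel '[[[0.5,0.5,-0.04,0,0,0.1],[0.98,0.975,-0.075,0,0,0.2],[0.98,0.975,-0.075,0,0,0.288],[0.98,0.975,-0.075,0,0,0.288],[0.98,0.975,-0.075,0,0,0.288]]]'
done
python3 - <<'E'
from h import *
np.set_printoptions(precision=4,suppress=True)
s=arm.sense(); M=R.from_quat(np.array(s["orientation"])[[1,2,3,0]]).as_matrix(); print(s["t"],s["position"],s["qpos"]);print(M)
W=viewer.snapshot("wrist");save(W,"w1.png")
print("exp tab",proj(W,[.461,.152,.172]),"hub",proj(W,[.503,.112,.137]),"tcp",proj(W,s["position"]))
E
```

```text
t: 1.72
position: [0.2564, 0.5429, 0.2385]
orientation: [-0.001, 0.988, -0.154, -0.0]
force: [1.1, 1.4, -0.2]
gripper_width: 0.651
grasp_force: 0.0
t: 2.1
position: [0.3072, 0.4455, 0.2442]
orientation: [-0.001, 0.988, -0.154, 0.0]
force: [0.6, 0.2, 0.8]
gripper_width: 0.648
grasp_force: 0.0
t: 2.48
position: [0.3583, 0.348, 0.2499]
orientation: [-0.0, 0.988, -0.154, 0.0]
force: [-1.0, -0.1, 0.1]
gripper_width: 0.652
grasp_force: 0.0
t: 2.85
position: [0.4097, 0.2503, 0.2556]
orientation: [-0.0, 0.988, -0.154, 0.0]
force: [0.6, 0.3, -0.8]
gripper_width: 0.65
grasp_force: 0.0
t: 3.48
position: [0.4597, 0.1545, 0.2611]
orientation: [0.0, 0.93, -0.368, -0.0]
force: [0.2, 0.2, 0.6]
gripper_width: 0.647
grasp_force: 0.0
3.475 [0.4597 0.1545 0.2611] [ 0.7308  0.021  -0.3448 -0.0001 -1.2052  0.0852]
[[ 0.7284 -0.6851 -0.0002]
 [-0.6851 -0.7284 -0.0001]
 [-0.0001  0.0002 -1.    ]]
exp tab [322.3257 202.5008] hub [322.6593 120.0043] tcp [321.4567 262.6487]
```

View pics/w1.png

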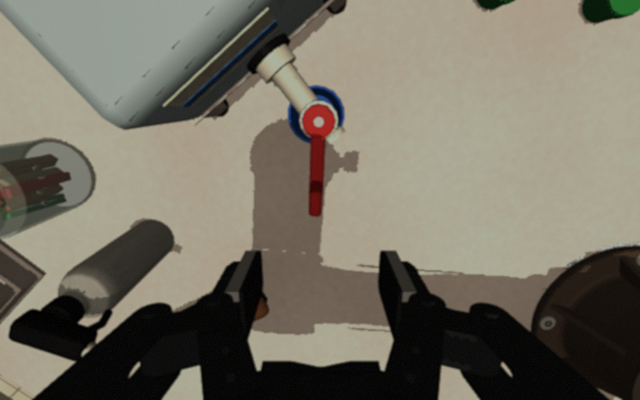

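The wrist view shows the hub at (319,121) and the tab at (316,202), within 4 mm of what I expected. I'm descending to grip the tab.

```bash
python3 -m handwheel '[[[0.03,-0.04,0.4,0,0,0],[0.03,-0.04,0.8,0,0,0],[0.03,-0.04,0.8,0,0,0]]]' 
python3 -m handwheel '[[[0,0,0.3,0,0,0],[0,0,0.62,0,0,0],[0,0,0.62,0,0,0]]]'
python3 -m handwheel '[[[0,0,0,0,0,0],[0,0,0,0,0,0],[0,0,0,0,0,0],[0,0,0,0,0,0],[0,0,0,0,0,0],[0,0,0,0,0,0]]]' 1 30
python3 - <<'E'
from h import *
W=viewer.snapshot("wrist");save(W,"w2.png")
E
```

```text
t: 3.9
position: [0.4623, 0.1538, 0.1954]
orientation: [0.002, 0.929, -0.369, -0.001]
force: [-0.6, -0.0, 0.5]
gripper_width: 0.649
grasp_force: 0.0
t: 4.28
position: [0.4634, 0.1541, 0.1477]
orientation: [0.001, 0.929, -0.37, -0.0]
force: [0.5, -0.0, -0.1]
gripper_width: 0.648
grasp_force: 0.0
t: 5.03
position: [0.4639, 0.1541, 0.1488]
orientation: [-0.0, 0.929, -0.371, 0.0]
force: [-3.0, 0.5, 7.3]
gripper_width: 0.115
grasp_force: 33.4
```

View pics/w2.png

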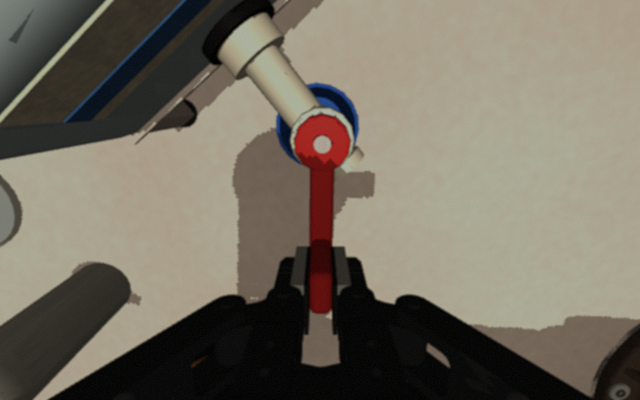

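The tab is gripped, with a 9.8 mm opening matching its 10 mm thickness. The hub is straight ahead at (322,145). Next I swing it 51° clockwise along the arc.

```bash
python3 -m handwheel '[[[0,0,-0.03,0,0,0],[0.009,-0.113,-0.03,0,0,0.1],[0.035,-0.224,-0.03,0,0,0.2],[0.079,-0.329,-0.03,0,0,0.3],[0.138,-0.426,-0.03,0,0,0.4],[0.212,-0.513,-0.03,0,0,0.5],[0.269,-0.563,-0.03,0,0,0.567],[0.269,-0.563,-0.03,0,0,0.567],[0.269,-0.563,-0.03,0,0,0.567],[0.269,-0.563,-0.03,0,0,0.567]]]'
python3 - <<'E'
from h import *
np.set_printoptions(precision=4,suppress=True)
s=arm.sense(); M=R.from_quat(np.array(s["orientation"])[[1,2,3,0]]).as_matrix(); print(s["position"],M[:2,0],"hub",s["position"]+.058*M[:,0],s["qpos"])
T=viewer.snapshot("top");save(T,"t2.png"); W=viewer.snapshot("wrist")
o=np.zeros((400,800,3),np.uint8); o[:400,:400]=W["img"][:400,120:520]; o[:400,400:]=cv2.resize(T["img"][155:255,255:355],(400,400),interpolation=cv2.INTER_CUBIC)
cv2.imwrite("pics/l2.png",o[...,::-1])
E
```

```text
t: 6.32
position: [0.5093, 0.1711, 0.1494]
orientation: [-0.001, -0.679, 0.734, 0.0]
force: [-1.3, -4.0, -10.0]
gripper_width: 0.109
grasp_force: 30.5
[0.5093 0.1711 0.1494] [-0.078 -0.997] hub [0.5048 0.1133 0.1494] [ 0.6889  0.205  -0.4037 -0.0004 -0.9641 -0.7667]
```

View pics/l2.png

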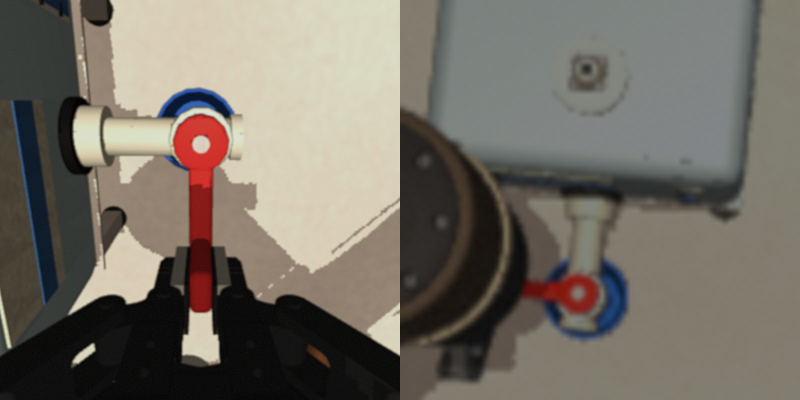

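The wrist view shows the pipe horizontal at row 138 and the lever vertical along column 202, so it is square. I release the tab, lift, and travel to above the cap.

```bash
python3 -m handwheel '[[[0,0,0,0,0,0],[0,0,0,0,0,0],[0,0,0,0,0,0],[0,0,0,0,0,0]]]' -0.4 30
python3 -m handwheel '[[[0,0,-0.4,0,0,0],[0,0,-0.8,0,0,0],[0,0,-0.8,0,0,0]]]' | grep pos
python3 -m handwheel '[[[0.5,0,-0.3,0,0,0],[0.9,0.03,-0.3,0,0,0],[0.9,0.03,-0.3,0,0,0]]]'  | grep pos
python3 -m handwheel '[[[0.5,0,0,0,0,0],[0.9,0.03,0,0,0,0],[0.9,0.03,0,0,0,0]]]'  | grep pos
python3 -m handwheel '[[[0.5,0,0,0,0,0],[0.9,0.03,0,0,0,0],[0.9,0.03,0,0,0,0]]]'  | grep pos
python3 -m handwheel '[[[0.5,0,0,0,0,0],[0.9,0.03,0,0,0,0],[0.9,0.03,0,0,0,0]]]'  | grep pos
python3 -m handwheel '[[[0.5,0.03,0.3,0,0,0],[0.9,0.03,0.6,0,0,0],[0.9,0.03,0.6,0,0,0],[0.9,0.03,0.6,0,0,0]]]'
python3 - <<'E'
from h import *
np.set_printoptions(precision=4,suppress=True)
s=arm.sense(); M=R.from_quat(np.array(s["orientation"])[[1,2,3,0]]).as_matrix(); print(s["position"],M[:2,:2])
W=viewer.snapshot("wrist");T=viewer.snapshot("top")
h=cv2.cvtColor(W["img"],cv2.COLOR_RGB2HSV)
m=(h[...,0]>7)&(h[...,0]<22)&(h[...,1]>180)&(h[...,2]>70)
k,l,st,c=cv2.connectedComponentsWithStats(m.astype(np.uint8))
for i in range(1,k):
    if st[i,4]>200: print(st[i],c[i],atz(W,c[i],.038))
print("exp",proj(W,[.4695,-.1885,.038]))
o=np.zeros((400,800,3),np.uint8); o[:,:640]=W["img"]; o[:160,640:]=T["img"][140:300:,250:410]
cv2.imwrite("pics/c1.png",o[...,::-1])
E
```

```text
t: 6.92
position: [0.5107, 0.1721, 0.1506]
orientation: [0.001, -0.679, 0.734, -0.0]
force: [0.2, -0.0, -0.0]
gripper_width: 0.699
grasp_force: 0.0
position: [0.5118, 0.1727, 0.2169]
position: [0.5016, 0.0986, 0.2379]
position: [0.4937, 0.0275, 0.2376]
position: [0.4859, -0.0437, 0.2376]
position: [0.4782, -0.115, 0.2377]
t: 9.3
position: [0.4707, -0.1853, 0.1903]
orientation: [0.0, -0.679, 0.734, -0.0]
force: [-0.2, -0.6, -1.1]
gripper_width: 0.703
grasp_force: 0.0
[ 0.4707 -0.1853  0.1903] [[-0.0785 -0.9969]
 [-0.9969  0.0785]]
[ 299  159   42   43 1350] [319.7763 180.0904] [ 0.4708 -0.1896  0.038 ]
exp [321.2609 181.1696]
```

View pics/c1.png

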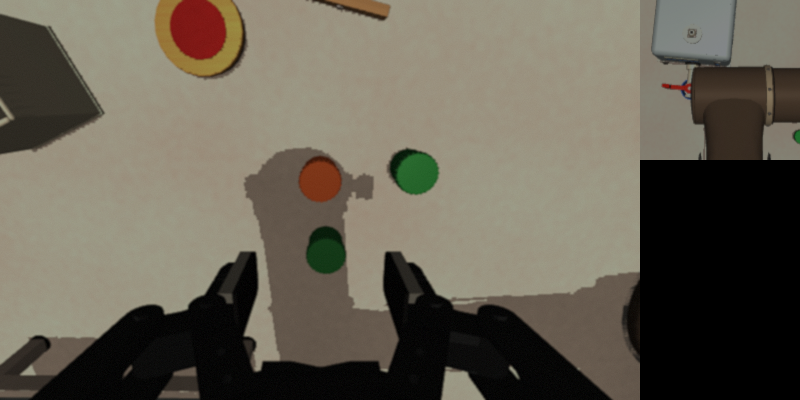

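The wrist view shows the orange cap at (320,180), 4 mm ahead of the tool. The green look-alikes are at (415,172) and (326,250), both clear of the fingers. The lever is still square in the inset. I'm descending to grip the cap.

```bash
python3 -m handwheel '[[[0.054,0,0.5,0,0,0],[0.054,0,0.9,0,0,0],[0.054,0,0.9,0,0,0]]]' | grep pos
python3 -m handwheel '[[[0,0,0.5,0,0,0],[0,0,0.9,0,0,0],[0,0,0.9,0,0,0]]]'  | grep pos
python3 -m handwheel '[[[0,0,0.3,0,0,0],[0,0,0.45,0,0,0],[0,0,0.45,0,0,0],[0,0,0.45,0,0,0]]]' 
python3 -m handwheel '[[[0,0,0,0,0,0],[0,0,0,0,0,0],[0,0,0,0,0,0],[0,0,0,0,0,0],[0,0,0,0,0,0],[0,0,0,0,0,0]]]' 1 80
python3 - <<'E'
from h import *
W=viewer.snapshot("wrist");S=viewer.snapshot("side")
o=np.zeros((400,800,3),np.uint8); o[:,:400]=W["img"][:,120:520]; o[:,400:]=cv2.resize(S["img"][140:240,355:455],(400,400),interpolation=cv2.INTER_CUBIC)
cv2.imwrite("pics/c2.png",o[...,::-1])
E
```

```text
position: [0.4686, -0.1896, 0.1169]
position: [0.4694, -0.19, 0.046]
t: 10.65
position: [0.4705, -0.1905, 0.0112]
orientation: [0.0, -0.679, 0.734, -0.001]
force: [-0.2, -0.2, 0.2]
gripper_width: 0.701
grasp_force: 0.0
t: 11.4
position: [0.4701, -0.1905, 0.0113]
orientation: [0.0, -0.679, 0.734, -0.001]
force: [-1.5, 1.5, 8.5]
gripper_width: 0.443
grasp_force: 78.9
```

View pics/c2.png

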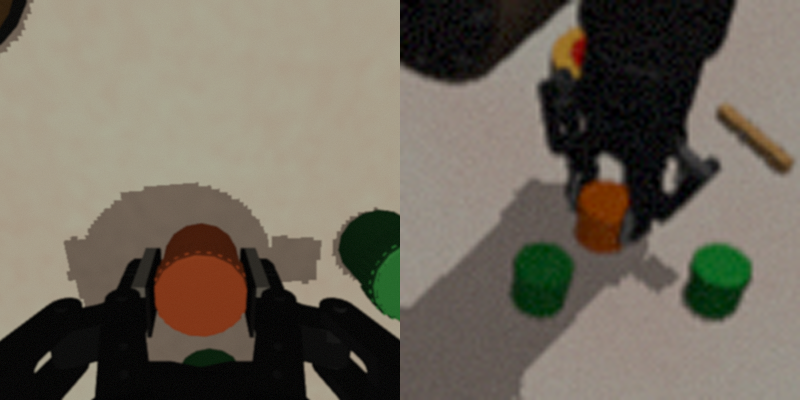

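The cap is between the pads, gripped at about 38 mm with 79 N. I lift it and carry it to above the vent stub.

```bash
python3 -m handwheel '[[[0,0,-0.3,0,0,0],[0,0,-0.9,0,0,0],[0,0,-0.9,0,0,0]]]' | grep -E 'pos|width'
python3 -m handwheel '[[[0,0,-0.5,0,0,0],[0,0,-0.9,0,0,0],[0,0,-0.9,0,0,0]]]' | grep pos
python3 -m handwheel '[[[0,0,-0.5,0,0,0],[0,0,-0.9,0,0,0],[0,0,-0.9,0,0,0]]]' | grep pos
python3 -m handwheel '[[[0,0,-0.5,0,0,0],[0,0,-0.9,0,0,0],[0,0,-0.9,0,0,0]]]' | grep pos
python3 -m handwheel '[[[-0.45,-0.2,0,0,0,0],[-0.95,-0.44,0,0,0,0],[-0.95,-0.44,0,0,0,0]]]'  | grep pos
python3 -m handwheel '[[[-0.45,-0.2,0,0,0,0],[-0.95,-0.44,0,0,0,0],[-0.95,-0.44,0,0,0,0]]]'  | grep pos
python3 -m handwheel '[[[-0.45,-0.2,0,0,0,0],[-0.95,-0.44,0,0,0,0],[-0.95,-0.44,0,0,0,0]]]'  | grep pos
python3 -m handwheel '[[[-0.45,-0.2,0,0,0,0],[-0.95,-0.44,0,0,0,0],[-0.95,-0.44,0,0,0,0],[-0.95,-0.44,0,0,0,0],[-0.95,-0.44,0,0,0,0]]]'
python3 - <<'E'
from h import *
np.set_printoptions(precision=4,suppress=True)
s=arm.sense(); M=R.from_quat(np.array(s["orientation"])[[1,2,3,0]]).as_matrix(); p=s["position"]; print(p,M)
W=viewer.snapshot("wrist");save(W,"w3.png"); T=viewer.snapshot("top")
h=cv2.cvtColor(W["img"],cv2.COLOR_RGB2HSV)
m=(h[...,0]>5)&(h[...,0]<22)&(h[...,1]>150)&(h[...,2]>40)
k,l,st,c=cv2.connectedComponentsWithStats(m.astype(np.uint8))
for i in range(1,k):
    if st[i,4]>200: print(st[i],c[i])
print("captop exp",proj(W,p-M[:,2]*.027),"capbot",proj(W,p+M[:,2]*.011),"seat exp",proj(W,[.636,.102,.2136]),"stubtop",proj(W,[.636,.102,.2336]))
for r in spotter.masks_of(W,"vent_seat")[:2]:
    ys,xs=np.nonzero(r["mask"]); print(r["score"],r["xy"],xs.min(),xs.max(),ys.min(),ys.max())
E
```

```text
position: [0.4723, -0.1907, 0.0859]
gripper_width: 0.443
position: [0.471, -0.1906, 0.1564]
position: [0.4706, -0.1905, 0.2276]
position: [0.4704, -0.1905, 0.2989]
position: [0.511, -0.1154, 0.2954]
position: [0.552, -0.0429, 0.2956]
position: [0.593, 0.0296, 0.2958]
t: 14.75
position: [0.6335, 0.1002, 0.2981]
orientation: [-0.0, -0.678, 0.735, 0.0]
force: [-0.3, -0.8, -0.2]
gripper_width: 0.445
grasp_force: 80.4
[0.6335 0.1002 0.2981] [[-0.08   -0.9968 -0.0003]
 [-0.9968  0.08   -0.0001]
 [ 0.0001  0.0002 -1.    ]]
[ 274  223   93  113 8193] [320.2274 281.6352]
[480 302  35  29 584] [498.411  313.4332]
captop exp [320.1928 293.4944] capbot [320.1997 251.9813] seat exp [316.9346 209.9504] stubtop [316.6573 219.4558]
0.97 [322.6, 199.1] 288 351 181 230
0.66 [319.2, 283.5] 275 366 223 335
```

View pics/w3.png

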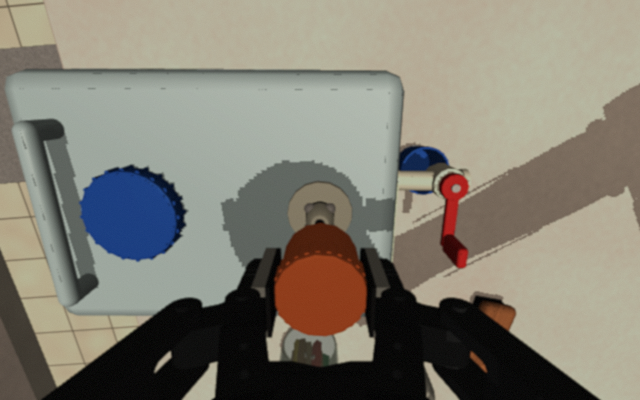

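This view shows the flange around (320,212) and the stub at (320,215), with the held cap straight at (320,290). The lever at (455,186) to (460,262) is still across the pipe. I fit the flange and cap outlines to get the remaining offset.

Run:
```python
from h import *
from scipy.optimize import least_squares
np.set_printoptions(precision=4,suppress=True)
s=arm.sense(); M=R.from_quat(np.array(s["orientation"])[[1,2,3,0]]).as_matrix(); p=np.array(s["position"]); 
W=viewer.snapshot("wrist"); h=cv2.cvtColor(W["img"],cv2.COLOR_RGB2HSV)
def fit(pts,r,z,x0):
    P=np.array([atz(W,q,z)[:2] for q in pts])
    f=least_squares(lambda x:np.hypot(*(P-x).T)-r,x0,loss="soft_l1",f_scale=.0005)
    g=least_squares(lambda x:np.hypot(*(P-x[:2]).T)-x[2],[*x0,r],loss="soft_l1",f_scale=.0005)
    return f.x,np.abs(f.fun).mean(),g.x
m=spotter.masks_of(W,"vent_seat")[0]["mask"]
cs=[c for c in range(285,356) if m[:,c].any()]
pts=[(c,np.nonzero(m[:,c])[0].min()-.5) for c in cs]
pts+=[(np.nonzero(m[r])[0].min()-.5,r) for r in range(195,222)]+[(np.nonzero(m[r])[0].max()+.5,r) for r in range(195,222)]
for z in (.2136,): print("seat",fit(pts,.024,z,[.634,.1035]))
# independent edge: Saturation/brightness profile, printed for check
print("row 212 V",h[212,282:296,2],h[212,344:358,2],"col 320 V",h[174:190,320,2])
o=(h[...,0]>5)&(h[...,0]<22)&(h[...,1]>150)&(h[...,2]>40)
k,l,st,c=cv2.connectedComponentsWithStats(o.astype(np.uint8)); o=l==1+np.argmax(st[1:,4])
pts=[(c,np.nonzero(o[:,c])[0].max()+.5) for c in range(285,357)]+[(np.nonzero(o[r])[0].min()-.5,r) for r in range(283,305)]+[(np.nonzero(o[r])[0].max()+.5,r) for r in range(283,305)]
for dz in (.024,.027,.030): 
    f=fit(pts,.02,p[2]+dz,p[:2]); print("cap",dz,f, "tool off",(M.T[:2,:2]@(f[0]-p[:2])))
print(p,h[[245,250,255,260,265,270],320,2])
```

```text
seat (array([0.634 , 0.1039]), np.float64(0.000272864377373336), array([0.634 , 0.1037, 0.0238]))
row 212 V [102 101 101 102 103 102 116 127 132 127 128 128 129 130] [128 128 128 129 129 130 124 116 101 101 105 105 103 103] col 320 V [105 102 103 105 103  97  80  86 114 129 134 132 131 131 131 130]
cap 0.024 (array([0.634 , 0.1036]), np.float64(0.00020369044498470725), array([0.634 , 0.1038, 0.0198])) tool off [-0.0029 -0.    ]
cap 0.027 (array([0.6338, 0.101 ]), np.float64(0.00039380315545620495), array([0.6338, 0.1018, 0.0193])) tool off [-0.0003 -0.    ]
cap 0.03 (array([0.6336, 0.0985]), np.float64(0.000596735862516246), array([0.6337, 0.0998, 0.0188])) tool off [ 0.0022 -0.    ]
[0.6337 0.1007 0.2985] [ 76  83 125 145 145 143]
```

Seat at (0.634,0.104); the held cap is about 2 mm short of it along tool −x. I shift by that and descend in stages.

```bash
python3 -m handwheel '[[[-0.025,0,0.2,0,0,0],[-0.025,0,0.5,0,0,0],[-0.025,0,0.5,0,0,0],[-0.025,0,0.5,0,0,0]]]' | grep -E 'pos|force'
python3 -m handwheel '[[[0,0,0.05,0,0,0],[0,0,0.1,0,0,0],[0,0,0.15,0,0,0],[0,0,0.15,0,0,0],[0,0,0.15,0,0,0]]]' | grep -E 'pos|force'
python3 -m handwheel '[[[0,0,0.04,0,0,0],[0,0,0.08,0,0,0],[0,0,0.08,0,0,0],[0,0,0.08,0,0,0]]]' | grep -E 'pos|force|width'
```

```text
position: [0.6344, 0.1035, 0.2584]
force: [-0.1, -0.1, 0.3]
grasp_force: 80.4
position: [0.6342, 0.1035, 0.2462]
force: [-0.8, 0.3, -0.1]
grasp_force: 80.4
position: [0.6341, 0.1035, 0.2397]
force: [0.9, -1.1, -0.2]
gripper_width: 0.44
grasp_force: 80.4
```

```bash
for i in 1; do
python3 -m handwheel '[[[0,0,0.03,0,0,0],[0,0,0.05,0,0,0],[0,0,0.05,0,0,0]]]' | grep -E 'pos|force'
python3 -m handwheel '[[[0,0,0.03,0,0,0],[0,0,0.03,0,0,0]]]' | grep -E 'pos|force'
python3 -m handwheel '[[[0,0,0.03,0,0,0],[0,0,0.03,0,0,0]]]' | grep -E 'pos|force'
done
```

```text
position: [0.6347, 0.103, 0.237]
force: [-0.4, -1.6, 5.8]
grasp_force: 80.7
position: [0.6346, 0.1029, 0.2347]
force: [-1.5, -3.2, 5.4]
grasp_force: 81.0
position: [0.6338, 0.1029, 0.2302]
force: [2.0, -3.8, -5.6]
grasp_force: 80.6
```

It snapped: the force flipped from +5.8 N to −5.6 N. Next I press down onto the seat in small steps.

```bash
for i in 1; do
python3 -m handwheel '[[[0.01,0,0.03,0,0,0],[0.01,0,0.05,0,0,0],[0.01,0,0.05,0,0,0]]]' | grep -E 'pos|force'
python3 -m handwheel '[[[0,0,0.02,0,0,0],[0,0,0.02,0,0,0],[0,0,0.02,0,0,0]]]' | grep -E 'pos|force'
done
```

```text
position: [0.6341, 0.1029, 0.2274]
force: [-0.7, -2.3, 2.4]
grasp_force: 81.2
position: [0.6342, 0.1029, 0.2273]
force: [-5.9, -1.0, 10.9]
grasp_force: 82.0
```

```bash
python3 -m handwheel '[[[0,0.006,0.004,0,0,0],[0,0.006,0.004,0,0,0],[0,0.006,0.004,0,0,0],[0,0.006,0.004,0,0,0],[0,0.006,0.004,0,0,0],[0,0.006,0.004,0,0,0],[0,0.006,0.004,0,0,0],[0,0.006,0.004,0,0,0]]]'
python3 - <<'E'
from h import *
S=viewer.snapshot("side");print([round(float(f),1) for f in arm.sense()["force"]]);W=viewer.snapshot("wrist");print([round(float(f),1) for f in arm.sense()["force"]])
o=np.zeros((400,800,3),np.uint8); o[:,:400]=W["img"][:,160:560]; o[:,400:]=cv2.resize(S["img"][130:230,240:340],(400,400),interpolation=cv2.INTER_CUBIC)
cv2.imwrite("pics/end.png",o[...,::-1])
E
```

```text
t: 19.25
position: [0.6342, 0.1028, 0.2274]
orientation: [0.001, -0.679, 0.734, -0.001]
force: [-4.3, -1.4, 12.1]
gripper_width: 0.441
grasp_force: 81.9
[-4.5, -1.1, 11.5]
[-4.4, -0.6, 12.0]
```

View pics/end.png

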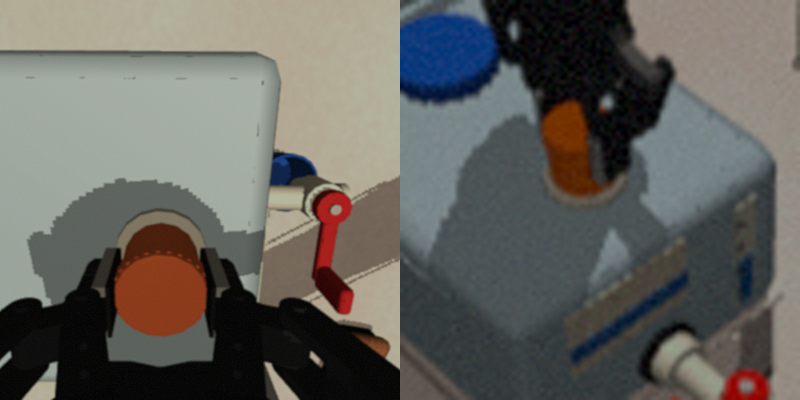

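Run:
```python
from h import *
W=viewer.snapshot("wrist"); a=atz(W,(333+160,210),.137); b=atz(W,(321.5+160,275),.137); d=(b-a)[:2]
print(a,b,np.degrees(np.arctan2(d[1],d[0])), "square would be ~85.5 deg")
```

```text
[0.50437348 0.11701    0.137     ] [0.50915955 0.17230592 0.137     ] 85.05316055091093 square would be ~85.5 deg
```

The lever is square: its measured direction is 85.1° against 85.5° for square. The cap sits on the flange under a steady 12 N push, so I'm handing in.

```bash
python3 -c "
from station import arm
print(arm.finish_job())"
```

```text
the job is handed in; nothing more can be done
None
```

I turned the tap lever square across the pipe (within about half a degree by the wrist camera), snapped the orange cap onto the vent stub, and handed in still holding it down at about 12 N; the hand-in gave no verdict.

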